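Swap the broken template in the leaning rack

ROBOT

A 6-joint arm with a two-finger parallel gripper is mounted at the origin on the work surface. World frame = base frame: x ahead of the robot, y to its left, z up, the work surface at z = 0. Lengths are in m, angles in rad, forces in N, time in s.
With the tool pointing down it reaches from about 0.375 to 0.9 m from the base axis. Payload 3.1 kg.
Tool frame: the origin (TCP) lies on the centre line of the jaws, within the pads' length; the fingertips stand 8 mm ahead of it and the grasp point (between the pads) lies 11 mm behind it; z points along the fingers, y is the line along which they close (so a half turn about z gives the same grasp; the last joint's range is limited). The gripper opens to 85 mm and grips with 20 to 120 N. Pads are 22 mm wide; open, the fingers measure 114 mm over their backs; the gripper's body (76 mm by 85 mm) begins 54 mm behind the grasp point. The pads swing forward as they close: fully open they stand 13 mm farther back than shut.
Start: joints at [-1.373, 0.527, 1.433, -0, 1.181, -0.178], TCP at [0.23, -0.581, 0.218] pointing down, gripper open.
Joint ranges: [-3.08, 3.08], [-0.75, 2.2], [0.22, 2.44], [-1.43, 4.57], [0, 2.65], [-2.85, 2.85]. Speed limits (rad/s): [2.79, 2.79, 3.14, 3.14, 3.14, 3.14].

INTERFACE

Orientations are given as a unit quaternion [x, y, z, w].
In Python, from station import * gives the robot as it stands.
- The arm moves only by the tool play_rows, never from a script. Its argument "rows" is a list of rows, each a list of 3 entries, a list of its own where there are three numbers: the turn, a rotation vector about the tool's x, y, z in degrees, then the shift along the tool's x, y, z in mm, then the closure, from 0 (fully open) to 1 (shut). In form: [[[ax, ay, az], [dx, dy, dz], jaw], ...]. A call has 1 to 12 rows; each row shifts and turns the commanded pose from where the row before left it, along the tool's axes as they then stand; what a row does not reach is not made up. A row lasts 1/12 s, in which the tool goes at most 41.7 mm and 7.16 degrees, less where a joint would pass 70% of its speed; a pose out of reach is approached as far as the arm can. A call with a gripper value outside its range is refused whole. The fingers move at their own pace and stop on an object; "grip_force" is the grip in N (left out, the last holds). Time passes only in rows, so rows that do not move let the fingers close. It gives the time, the measured TCP pose, the force, the opening and the grip force at its end, in the units of the state.
- sense(): the state, without advancing time (a new reading comes with each control period).
- snapshot(name): name is "side" or "top"; returns (picture, depth): 400x640x3 uint8, red, green, blue; 400x640 float32, m along the optical axis (not along the pixel's ray), 0 where there is no reading.
- get_calibration(name): a dict with "vfov" (degrees; the focal length in pixels is half the picture's height over the tangent of half this angle, whatever the lens; pixels are square), "cx", "cy" (the principal point, pixels), "k1" (the pictures are not rectified: a ray, as slopes to the right and down, at radius r is drawn at 1 + k1 r^2 times it, then the intrinsics apply), "xyz" and "attitude" of the camera in the world. Camera axes: x right, y down, z forward; pixel columns grow to the right and rows downward; lengths in m; the calibration is good to about 2 mm. A picture is of the moment at which its call begins. get_calibration takes no time and is no camera call.
- sign_off(): hands the job in; it is judged then, once.
The state is a dict: "t": time; "q": joint angles; "qd": joint speeds; "tau": joint torques, N m; "tcp_pos": TCP position; "tool_rot": TCP orientation; "force": force on the tool from outside, world axes, zero at the start; "ft_torque": the same for the moment, N m; "finger_gap": opening from 0.0 (shut) to 1.0 (fully open); "gripper_force": force on a finger pad.
Only numpy, scipy, OpenCV 4.12 (cv2) and the standard library are available. Lean on these libraries where they do the work, as an engineer would, in place of code of your own. Each camera call takes 0.05 s, during which the arm holds its last target. There are 200 camera calls.

TASK

One of the three plywood templates in the leaning rack has a corner broken off: drop it into the grey scrap crate, and put the spare template from the wooden stand into the rack slot that it leaves, fully home and leaning like its neighbours. Leave the two whole templates in their slots, and do not knock the mug, the tin or the glue bottle about.

Things in the scene. Friction and masses are not known exactly. Their poses are not given: they have to be found in the camera images.
- rack: grey metal rack fixed to the bench, base 160 (x) x 306 (y) mm; origin under the base, z up. Slots at y = -100, 0, 100 mm lean 35 degrees, tops to -x: 'up the slot' = (-0.574, 0, 0.819). Slot 22 mm wide, 94 mm along y; floor middle 30 mm above the bench. The wall on the -x side, on which templates lean, is 70 mm up the slot; other wall and dividers 45 mm: a template's top 60 mm is free
- slot_0 (a point): where the middle of a template lies when fully home in slot 0 (rack y = -100 mm), leaning on the lower wall: 65 mm up the slot from its floor, 6 mm off the lower wall. Midway between the walls is 5 mm further along (0.819, 0, 0.574). Axes: the rack's
- slot_1 (a point): where the middle of a template lies when fully home in slot 1 (rack y = 0 mm), leaning on the lower wall: 65 mm up the slot from its floor, 6 mm off the lower wall. Midway between the walls is 5 mm further along (0.819, 0, 0.574). Axes: the rack's
- slot_2 (a point): where the middle of a template lies when fully home in slot 2 (rack y = 100 mm), leaning on the lower wall: 65 mm up the slot from its floor, 6 mm off the lower wall. Midway between the walls is 5 mm further along (0.819, 0, 0.574). Axes: the rack's
- broken: rejected plywood template in a rack slot, 12 thick x 78 wide x 130 mm high, 30 mm square window in its middle. Its upper +y corner is broken off in a jagged slope that starts 50 mm below the top; at the top edge only y = -39 to +3 mm is left; origin: middle of the lower edge; z up its height, y across its width, x through its thickness; about 90 g
- broken_mid (a point): middle of the broken template, 65 mm above its lower edge
- spare: spare whole plywood template, 12 thick x 78 wide x 130 mm high, 30 mm square window in its middle (50 mm of wood above it), upright in the wooden stand; origin: middle of the lower edge; z up its height, y across its width, x through its thickness; about 90 g
- spare_mid (a point): middle of the spare template, 65 mm above its lower edge
- sound_a: one of the two whole templates already in the rack, the same shape as the spare; origin: middle of the lower edge; z up its height, y across its width, x through its thickness
- sound_b: the other whole template already in the rack; origin: middle of the lower edge; z up its height, y across its width, x through its thickness
- sound_a_mid (a point): middle of template sound_a
- sound_b_mid (a point): middle of template sound_b
- stand: dark wooden stand fixed to the bench, base 110 x 120 mm, 12 mm thick; the spare stands on the base between two walls (tops 62 mm above the bench) in a slot 16 mm (x) by 84 mm (y); origin under the base, z up. It is on one side of the rack, the crate on the other; which side varies
- crate: scrap crate fixed to the bench: plain open grey plastic box, 250 (x) x 190 (y) x 100 mm high, walls and floor 5 mm, with two wood offcuts lying in it (up to 22 mm high); origin at the middle of its underside, z up
- mug: blue mug, 80 mm wide, 90 mm high, in front of the rack; origin at the underside
- tin: metal tin, 80 mm wide, 100 mm high, beyond the rack to the left; origin at the underside
- glue: white glue bottle, 60 mm wide, 160 mm high, beyond the rack to the right; origin at the underside
There are look-alikes about, which are no part of the job. Leave any blue or purple look-alike of the spare alone.

How it is judged:
At the end, for the whole second after the job is handed in: Broken template: middle inside the crate, 10 mm or more below its rim. Spare: middle within 15 mm of the freed slot's home point and under 6 mm higher, leaning like its neighbours within 0.12 rad. Both released, at rest. Whole templates within 15 mm of their starts (x of broken_mid in the frame of crate between -0.12 and 0.12 m and y of broken_mid in the frame of crate between -0.09 and 0.09 m and z of broken_mid in the frame of crate between 0 and 0.09 m and linear speed of each of broken, spare below 0.02 m/s and contact force between the fingers and broken below 0.1 N and ((distance between spare_mid and slot_0 below 0.015 m and z of spare_mid in the frame of slot_0 below 0.006 m) or (distance between spare_mid and slot_1 below 0.015 m and z of spare_mid in the frame of slot_1 below 0.006 m) or (distance between spare_mid and slot_2 below 0.015 m and z of spare_mid in the frame of slot_2 below 0.006 m)) and angle between the z axis of spare and the z axis of sound_a, either way round below 0.12 rad and contact force between the fingers and spare below 0.1 N and distance of each of sound_a_mid, sound_b_mid from where it was at the start of the episode below 0.015 m); the robot touches nothing.
It fails at once if whole template sound_a taken out of place (more than 30 mm) (distance of sound_a_mid from where it was at the start of the episode above 0.03 m).
It fails at once if whole template sound_b taken out of place (more than 30 mm) (distance of sound_b_mid from where it was at the start of the episode above 0.03 m).
It fails at once if the mug is knocked about (moved more than 40 mm) (distance of mug from where it was at the start of the episode above 0.04 m).
It fails at once if the tin is knocked about (moved more than 40 mm) (distance of tin from where it was at the start of the episode above 0.04 m).
It fails at once if the glue is knocked about (moved more than 40 mm) (distance of glue from where it was at the start of the episode above 0.04 m).
It also fails if it takes over 69 s, if anything falls off the work surface, if the arm or the gripper's body presses on something with over 40 N, if the wrist force passes 120 N, or if a joint passes its speed limit or range.

## Working session

There is one attempt and no reset: what is moved stays moved. The work goes in short steps, Python scripts to look and compute and a tool call to move; the robot and the scene stay as the last step left them, time stands still between calls to the robot, and variables do not carry over. Pictures are saved under pics/ and viewed, at most 10 in all, crops included, and the job is handed in when it is done.

Besides the shell and the picture viewer there is one more tool, called after "Emit:" as name(argument=value, ...), one argument or row to a line, values as JSON. play_rows: Moves the arm, as the interface text tells. Its arguments: {"type":"object","properties":{"rows":{"type":"array","items":{"type":"array"}},"grip_force":{"type":"number"}},"required":["rows"]}

```bash
mkdir -p pics; ls
cat > h.py <<'E'
from station import *
import numpy as np, cv2
from scipy.spatial.transform import Rotation as R
def cloud(name):
    im,d=snapshot(name); c=get_calibration(name)
    H,W=d.shape; f=H/2/np.tan(np.radians(c['vfov'])/2)
    K=np.array([[f,0,c['cx']],[0,f,c['cy']],[0,0,1.]])
    u,v=np.meshgrid(np.arange(W),np.arange(H))
    p=cv2.undistortPoints(np.stack([u,v],-1).reshape(-1,1,2).astype(float),K,np.array([c['k1'],0,0,0.])).reshape(H,W,2)
    P=np.dstack([p[...,0]*d,p[...,1]*d,d])
    a=np.array(c['attitude'],float)
    M=R.from_quat(a).as_matrix() if a.size==4 else (a if a.shape==(3,3) else R.from_rotvec(a).as_matrix())
    Wd=P@M.T+np.array(c['xyz']); Wd[d==0]=np.nan
    return im,d,Wd
E
python3 - <<'E'
from h import *
for n in("side","top"):
    print(get_calibration(n))
    im,d,W=cloud(n); np.savez('pics/'+n,im=im,W=W); cv2.imwrite(f'pics/{n}0.png',im[...,::-1])
print(sense())
E
```

```text
pics
{'vfov': 55.36293945203413, 'cx': 313.98293473606753, 'cy': 203.5324946546303, 'k1': 0.0019832855840532264, 'xyz': array([0.45989318, 0.64434949, 0.80575498]), 'attitude': array([-0.0075952 ,  0.92797711, -0.37249741,  0.0068168 ])}
{'vfov': 54.891787643120814, 'cx': 313.22249008820495, 'cy': 205.0523118390354, 'k1': 0.02161728297135383, 'xyz': array([ 0.29422547, -0.05635791,  1.18995289]), 'attitude': array([ 0.71389726, -0.693894  ,  0.06866587, -0.06439576])}
{'t': 0.1, 'q': array([-1.37248535e+00,  5.28393623e-01,  1.43374095e+00, -1.90474947e-05,
        1.18138773e+00, -1.78475631e-01]), 'qd': array([-0.00068742, -0.00273927, -0.00424714,  0.00100344, -0.00112848,
        0.00100504]), 'tau': array([-5.58217016e-04, -4.43303919e+01, -1.78585553e+01, -2.22135018e-04,
        3.91729773e-03,  1.33502246e-05]), 'tcp_pos': array([ 0.22986561, -0.58049709,  0.21702951]), 'tool_rot': array([ 9.82305270e-01,  1.87284344e-01, -1.83754770e-05, -9.64690085e-04]), 'force': array([0.30191099, 0.28557893, 0.15437516]), 'ft_torque': array([ 0.01059284, -0.08309632, -0.02896941]), 'gripper_force': 0.0, 'finger_gap': 0.9944137851529682}
```

View pics/side0.png

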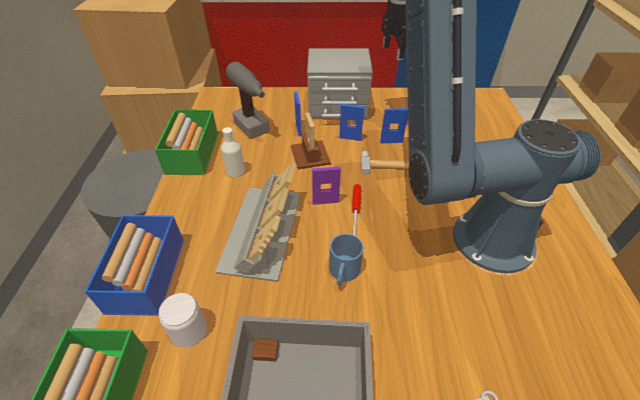

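View pics/top0.png

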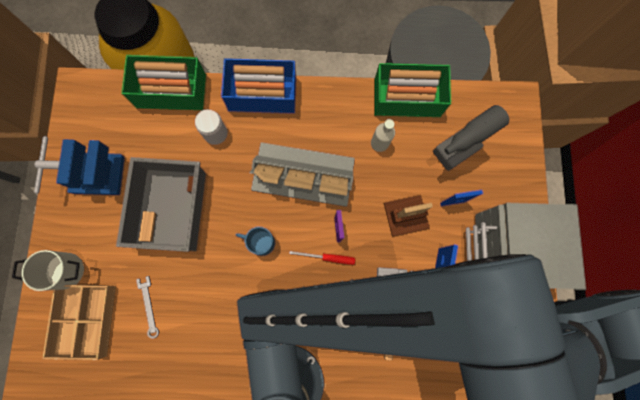

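The top view has the rack at (303,175), the crate at (163,205), the stand holding a plywood template at (408,212), the mug at (260,241), the tin at (211,127) and the glue bottle at (383,136). The blue and purple look-alikes are at (340,226), (461,198) and (447,257). I'll enlarge the rack and stand.

Run:
```python
from h import *
t=np.load('pics/top.npz'); s=np.load('pics/side.npz')
a=cv2.resize(t['im'][135:240,240:440],(800,420),interpolation=cv2.INTER_CUBIC)[:300]
a=cv2.resize(t['im'][140:240,245:445],(600,300),interpolation=cv2.INTER_CUBIC)
b=cv2.resize(s['im'][90:290,200:400],(600,600),interpolation=cv2.INTER_CUBIC)[:,:]
b=cv2.resize(b,(300,300))
c=np.zeros((600,800,3),np.uint8); c[:300,:600]=a; c[300:,:300]=b
c[300:,300:700]=cv2.resize(s['im'][150:285,210:390],(400,300),interpolation=cv2.INTER_CUBIC)
cv2.imwrite('pics/crop1.png',c[...,::-1])
W=t['W']
for uv in [(268,175),(300,180),(333,184),(257,165),(354,160),(303,150),(163,205),(428,207),(395,213),(410,211),(388,202),(430,200),(426,228),(392,235),(260,241),(211,122),(388,126),(343,226),(250,190),(350,203)]:
    print(uv,np.round(W[uv[1],uv[0]],3))
```

```text
(268, 175) [0.582 0.072 0.12 ]
(300, 180) [ 0.571 -0.02   0.115]
(333, 184) [ 0.564 -0.116  0.107]
(257, 165) [0.639 0.12  0.024]
(354, 160) [ 0.669 -0.186  0.013]
(303, 150) [ 0.7   -0.023  0.005]
(163, 205) [0.506 0.406 0.007]
(428, 207) [ 0.498 -0.378  0.14 ]
(395, 213) [ 0.493 -0.304  0.061]
(410, 211) [ 0.485 -0.327  0.144]
(388, 202) [ 0.535 -0.293  0.013]
(430, 200) [ 0.549 -0.429 -0.001]
(426, 228) [ 0.457 -0.41   0.012]
(392, 235) [ 0.433 -0.305  0.011]
(260, 241) [0.403 0.099 0.009]
(211, 122) [0.746 0.252 0.1  ]
(388, 126) [ 0.723 -0.264  0.164]
(343, 226) [ 0.458 -0.155 -0.002]
(250, 190) [ 0.566  0.142 -0.008]
(350, 203) [ 0.531 -0.176 -0.   ]
```

View pics/crop1.png

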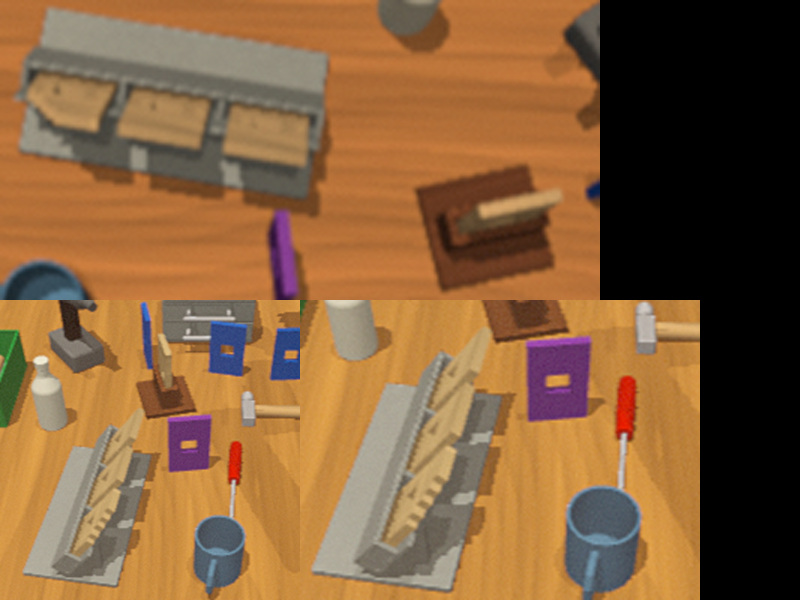

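The side and top crops agree. Of the rack templates at top (268,175), (300,180) and (333,184), the leftmost (268,175, on the +y side, slot 2) has a jagged, cut-off +y corner. It is the broken one, and the other two are whole. The spare is the plywood template in the brown stand at top (410,210). Next I'll measure the poses.

Run:
```python
from h import *
def seg(n,x0,x1,y0,y1,z0):
    t=np.load(f'pics/{n}.npz'); W=t['W']; hsv=cv2.cvtColor(t['im'],cv2.COLOR_RGB2HSV)
    m=(W[...,0]>x0)&(W[...,0]<x1)&(W[...,1]>y0)&(W[...,1]<y1)&(W[...,2]>z0)&(hsv[...,0]<25)&(hsv[...,1]>70)&(hsv[...,2]>90)
    return W[m],m
for n in('top','side'):
    print(n)
    P,m=seg(n,.5,.7,-.2,.17,.05)
    # robust plane
    best=None;rng=np.random.default_rng(0)
    for _ in range(500):
        a=P[rng.choice(len(P),3,False)]; nn=np.cross(a[1]-a[0],a[2]-a[0]); nn/=np.linalg.norm(nn)+1e-12
        k=abs((P-a[0])@nn)<.003
        if best is None or k.sum()>best.sum(): best=k
    Q=P[best]; c=Q.mean(0); nn=np.linalg.svd(Q-c)[2][2]; nn*=np.sign(nn[2])
    print(len(P),len(Q),c.round(4),nn.round(3),'tilt',np.degrees(np.arcsin(nn[2])),'yaw',np.degrees(np.arctan2(nn[1],nn[0])))
    y=np.arctan2(nn[1],nn[0]); ry=np.array([-np.sin(y),np.cos(y)])
    s=P[:,:2]@ry; h=np.histogram(s,np.arange(-.2,.2,.01)); print([(round(e,2),int(v)) for e,v in zip(h[1],h[0]) if v])
    print('zmax',np.percentile(P[:,2],[50,95,99,100]).round(4))
    S,_=seg(n,.42,.56,-.45,-.25,.08)
    print('spare',len(S),S.mean(0).round(4),S.min(0).round(3),S.max(0).round(3))
    T=S[S[:,2]>.125]; c=T.mean(0); v=np.linalg.svd(T[:,:2]-c[:2])[2]; v=v[0]*np.sign(v[0][1]); print(len(T),c.round(4),'ydir',v.round(3)); e=(T[:,:2]-c[:2])@v; print('ext',e.min(),e.max(), 'zmax',np.percentile(T[:,2],[5,50,95]))
    if n=='top':
        t=np.load('pics/top.npz'); W=t['W']; hsv=cv2.cvtColor(t['im'],cv2.COLOR_RGB2HSV)
        # brown stand, grey rack base, crate rim masks
        z=W[...,2]
        st=(z>.006)&(z<.075)&(W[...,0]>.40)&(W[...,0]<.58)&(W[...,1]<-.24)&(W[...,1]>-.46)&(hsv[...,1]>60)
        print('stand',cv2.minAreaRect((W[st][:,:2]*1000).astype(np.float32)))
        g=(hsv[...,1]<60)&(W[...,0]>.48)&(W[...,0]<.72)&(W[...,1]>-.22)&(W[...,1]<.17)&(z<.1)
        print('rack',cv2.minAreaRect((W[g][:,:2]*1000).astype(np.float32)))
        cr=(z>.085)&(z<.115)&(W[...,0]>.3)&(W[...,0]<.72)&(W[...,1]>.24)&(W[...,1]<.58)&(hsv[...,1]<60)&~((W[...,0]>.69))
        print('crate',cv2.minAreaRect((W[cr][:,:2]*1000).astype(np.float32)))
```

```text
top
1368 1031 [ 0.5812 -0.0289  0.1001] [ 0.807 -0.115  0.579] tilt 35.40145275936864 yaw -8.128357217845751
[(np.float64(-0.1), 7), (np.float64(-0.09), 6), (np.float64(-0.08), 39), (np.float64(-0.07), 62), (np.float64(-0.06), 58), (np.float64(-0.05), 62), (np.float64(-0.04), 54), (np.float64(-0.03), 62), (np.float64(-0.02), 57), (np.float64(-0.01), 59), (np.float64(0.0), 16), (np.float64(0.02), 41), (np.float64(0.03), 59), (np.float64(0.04), 57), (np.float64(0.05), 56), (np.float64(0.06), 61), (np.float64(0.07), 62), (np.float64(0.08), 57), (np.float64(0.09), 60), (np.float64(0.1), 17), (np.float64(0.12), 56), (np.float64(0.13), 59), (np.float64(0.14), 55), (np.float64(0.15), 59), (np.float64(0.16), 52), (np.float64(0.17), 50), (np.float64(0.18), 36)]
zmax [0.1062 0.1383 0.1403 0.1432]
spare 189 [ 0.4927 -0.3465  0.132 ] [ 0.479 -0.391  0.081] [ 0.51  -0.312  0.146]
144 [ 0.4943 -0.3499  0.1398] ydir [-0.242  0.97 ]
ext -0.04158430366196814 0.0384540426496649 zmax [0.13103891 0.14078026 0.14391409]
stand ((497.2759704589844, -377.8155517578125), (118.90925598144531, 178.787887573242
[... 558 characters left out ...]
at64(-0.01), 43), (np.float64(0.0), 89), (np.float64(0.01), 3), (np.float64(0.02), 22), (np.float64(0.03), 47), (np.float64(0.04), 65), (np.float64(0.05), 55), (np.float64(0.06), 43), (np.float64(0.07), 45), (np.float64(0.08), 52), (np.float64(0.09), 56), (np.float64(0.1), 100), (np.float64(0.12), 50), (np.float64(0.13), 58), (np.float64(0.14), 81), (np.float64(0.15), 62), (np.float64(0.16), 74), (np.float64(0.17), 71), (np.float64(0.18), 72)]
zmax [0.1066 0.1381 0.1397 0.1421]
spare 194 [ 0.4986 -0.3355  0.1203] [ 0.486 -0.384  0.08 ] [ 0.514 -0.306  0.145]
93 [ 0.4987 -0.34    0.1385] ydir [-0.251  0.968]
ext -0.043993450821250384 0.03475221925349137 zmax [0.12782438 0.14045188 0.14311742]
```

```bash
cat >> h.py <<'E'
YAW=np.radians(-8.1); rx=np.array([np.cos(YAW),np.sin(YAW)]); ry=np.array([-np.sin(YAW),np.cos(YAW)])
def rot(xdir,tilt):   # tool x horizontal along xdir, tool z tilted outward by tilt deg
    x=np.array([*xdir,0])/np.linalg.norm(xdir); h=np.cross(x,[0,0,1.]); t=np.radians(tilt)
    z=np.sin(t)*h+np.array([0,0,-np.cos(t)]); return np.column_stack([x,np.cross(z,x),z])
def rack(xp,yp,z): return np.array([*(xp*rx+yp*ry),z])
def delta(p,Rt):
    s=sense(); R0=R.from_quat(s['tool_rot']).as_matrix(); d=np.array(p)-s['tcp_pos']
    print('t',round(s['t'],2),'tcp',s['tcp_pos'].round(4),'q',s['q'].round(2),'gap',round(s['finger_gap'],3),'gf',round(s['gripper_force'],1),'F',s['force'].round(1))
    print('turn',np.degrees(R.from_matrix(R0.T@Rt).as_rotvec()).round(1),'shift_before',(R0.T@d*1000).round(1),'shift_after',(Rt.T@d*1000).round(1))
E
python3 - <<'E'
from h import *
W=np.load('pics/top.npz')['W']
z=W[...,2]; m=(abs(z-.1)<.008); m[:, :110]=0; m[:,212:]=0; m[:150]=0; m[260:]=0
print(m.sum(),cv2.minAreaRect((W[m][:,:2]*1000).astype(np.float32)), W[m].min(0),W[m].max(0))
delta(rack(.502,.150,.202),rot(ry,35))
E
```

```text
1388 ((496.4899597167969, 384.5959167480469), (203.41940307617188, 264.97467041015625), 87.86554718017578) [0.36075155 0.27868291 0.0920001 ] [0.63092901 0.48918822 0.10664312]
t 0.1 tcp [ 0.2299 -0.5805  0.217 ] q [-1.37  0.53  1.43 -0.    1.18 -0.18] gap 0.994 gf 0.0 F [0.3 0.3 0.2]
turn [-31.8  18.3 -58.4] shift_before [ 510.2 -506.    16.2] shift_after [692.3 149.2 122.8]
```

Emit:
play_rows(
  rows=[
    [[0,0,0],[0,0,-35],0],
    [[0,0,0],[0,0,-35],0],
    [[0,0,0],[0,0,-35],0],
    [[0,0,0],[0,0,-30],0],
  ],
  grip_force=40,
)

```text
t: 0.43
tcp_pos: [0.23, -0.5811, 0.3547]
tool_rot: [0.982, 0.187, 0.0, 0.0]
force: [0.7, -0.4, 0.3]
finger_gap: 1.005
gripper_force: 0.0
```

Emit:
play_rows(
  rows=[
    [[0,0,0],[28,-28,0],0],
    [[0,0,0],[28,-28,0],0],
    [[0,0,0],[28,-28,0],0],
    [[0,0,0],[28,-28,0],0],
    [[0,0,0],[28,-28,0],0],
    [[0,0,0],[28,-28,0],0],
    [[0,0,0],[28,-28,0],0],
    [[0,0,0],[28,-28,0],0],
    [[0,0,0],[28,-28,0],0],
    [[0,0,0],[28,-28,0],0],
    [[0,0,0],[28,-28,0],0],
    [[0,0,0],[28,-28,0],0],
  ],
)

```text
t: 1.43
tcp_pos: [0.4188, -0.143, 0.3527]
tool_rot: [0.982, 0.187, -0.0, -0.0]
force: [1.0, -1.8, 0.7]
finger_gap: 1.003
gripper_force: 0.0
```

Emit:
play_rows(
  rows=[
    [[-3.2,1.8,-5.8],[0,0,0],0],
    [[-3.2,1.8,-5.8],[0,0,0],0],
    [[-3.2,1.8,-5.8],[0,0,0],0],
    [[-3.2,1.8,-5.8],[0,0,0],0],
    [[-3.2,1.8,-5.8],[0,0,0],0],
    [[-3.2,1.8,-5.8],[0,0,0],0],
    [[-3.2,1.8,-5.8],[0,0,0],0],
    [[-3.2,1.8,-5.8],[0,0,0],0],
    [[-3.2,1.8,-5.8],[0,0,0],0],
    [[-3.2,1.8,-5.8],[0,0,0],0],
  ],
)

```text
t: 2.27
tcp_pos: [0.4182, -0.1435, 0.3521]
tool_rot: [0.747, 0.602, 0.185, 0.215]
force: [-0.4, -0.6, -0.2]
finger_gap: 1.002
gripper_force: 0.0
```

Run:
```python
from h import *
delta(rack(.502,.150,.202),rot(ry,35))
```

```text
t 2.27 tcp [ 0.4182 -0.1435  0.3521] q [-0.83 -0.12  2.06  0.48  0.79 -0.89] gap 1.002 gf 0.0 F [-0.4 -0.6 -0.2]
turn [-2.   1.4 -3.8] shift_before [234.6 -40.3 157.5] shift_after [233.2 -30.5 161.8]
```

Emit:
play_rows(
  rows=[
    [[-1,0.7,-1.9],[29,-4,0],0.3],
    [[-1,0.7,-1.9],[29,-4,0],0.3],
    [[0,0,0],[29,-4,20],0.3],
    [[0,0,0],[29,-4,20],0.3],
    [[0,0,0],[29,-4,20],0.3],
    [[0,0,0],[29,-4,20],0.3],
    [[0,0,0],[29,-4,20],0.3],
    [[0,0,0],[29,-4,20],0.3],
    [[0,0,0],[0,0,20],0.3],
    [[0,0,0],[0,0,10],0.3],
    [[0,0,0],[0,0,0],0.3],
  ],
)

```text
t: 3.18
tcp_pos: [0.5021, 0.0484, 0.2269]
tool_rot: [0.724, 0.623, 0.191, 0.225]
force: [-0.3, -0.9, -0.3]
finger_gap: 0.702
gripper_force: 0.0
```

Run:
```python
from h import *
delta(rack(.5709,.150,.1041),rot(ry,35))
s,_=snapshot('side'); t,_=snapshot('top')
c=np.hstack([cv2.resize(s[130:290,210:410],(400,320)),cv2.resize(t[100:260,200:400],(400,320))]); cv2.imwrite('pics/pre1.png',c[...,::-1])
```

```text
t 3.18 tcp [0.5021 0.0484 0.2269] q [-0.11  0.23  2.16 -0.17  0.16  0.2 ] gap 0.702 gf 0.0 F [-0.3 -0.9 -0.3]
turn [-0.6  0.5 -0.3] shift_before [ 32.5  -2.9 146.6] shift_after [ 31.3  -4.3 146.8]
```

View pics/pre1.png

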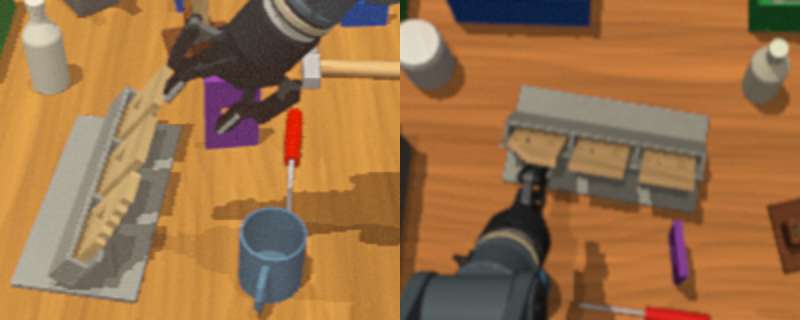

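The gripper is just above and to the −y side of the broken template (its top is at (535,145) in the right half), and it needs to move 31 mm along tool x. I'll shift and then descend.

Emit:
play_rows(
  rows=[
    [[-0.6,0.5,-0.3],[16,-2,0],0.3],
    [[0,0,0],[15,-2,0],0.3],
    [[0,0,0],[0,0,20],0.3],
    [[0,0,0],[0,0,20],0.3],
    [[0,0,0],[0,0,20],0.3],
    [[0,0,0],[0,0,20],0.3],
    [[0,0,0],[0,0,10],0.3],
    [[0,0,0],[0,0,0],0.3],
  ],
)

```text
t: 3.95
tcp_pos: [0.5361, 0.0698, 0.1843]
tool_rot: [0.721, 0.623, 0.196, 0.232]
force: [0.7, -0.2, 0.4]
finger_gap: 0.703
gripper_force: 0.0
```

Run:
```python
from h import *
delta(rack(.5709,.150,.1041),rot(ry,35))
```

```text
t 3.95 tcp [0.5361 0.0698 0.1843] q [-0.04  0.38  2.14 -1.37  0.07  1.45] gap 0.703 gf 0.0 F [ 0.7 -0.2  0.4]
turn [ 0.4  0.5 -0.1] shift_before [ 6.2 -5.8 94.3] shift_after [ 5.4 -5.1 94.4]
```

```bash
cat > kin.py <<'E'
from h import *
from scipy.optimize import least_squares
def ry_(a): return R.from_euler('y',a).as_matrix()
def rz_(a): return R.from_euler('z',a).as_matrix()
def fk(q,p):
    H,a0,L1,L2,L3,e=p; B=rz_(q[0]); x=B@np.array([a0,0,H]); B=B@ry_(q[1]); x=x+B@[0,0,L1]
    B=B@ry_(q[2]); x=x+B@[e,0,L2]; B=B@rz_(q[3])@ry_(q[4]); x=x+B@[0,0,L3]; return x,B@rz_(q[5])
lo=np.array([-3.08,-.75,.22,-1.43,0,-2.85]);hi=np.array([3.08,2.2,2.44,4.57,2.65,2.85])
D=[([-1.37248535,.528393623,1.43374095,0,1.18138773,-.178475631],[.22986561,-.58049709,.21702951],[.98230527,.187284344,0,-.00096]),
([-.83,-.12,2.06,.48,.79,-.89],[.4182,-.1435,.3521],[.747,.602,.185,.215]),
([-.11,.23,2.16,-.17,.16,.2],[.5021,.0484,.2269],[.724,.623,.191,.225]),
([-.04,.38,2.14,-1.37,.07,1.45],[.5361,.0698,.1843],[.721,.623,.196,.232])]
f=lambda p:np.ravel([fk(q,p)[0]-x for q,x,_ in D])
S=least_squares(f,[.35,0,.4,.4,.2,0]); P=S.x
C=fk(D[0][0],P)[1].T@R.from_quat(D[0][2]).as_matrix()   # tool offset
def ik(x,Rt,q0):
    g=lambda q:np.r_[(fk(q,P)[0]-x)*5,(R.from_matrix((fk(q,P)[1]@C).T@Rt).as_rotvec())]
    s=least_squares(g,np.clip(q0,lo+.01,hi-.01),bounds=(lo,hi)); return s.x,np.linalg.norm(s.fun)
def tool(ydir,tilt,beta): return rot(ydir,tilt)@R.from_euler('y',beta,degrees=True).as_matrix()
E
python3 - <<'E'
from kin import *
print('fit',P.round(3),np.abs(S.fun).max(), [np.degrees(R.from_matrix((fk(q,P)[1]@C).T@R.from_quat(o).as_matrix()).magnitude()).round(1) for q,x,o in D])
g=lambda dep,y,up:rack(.5502+dep*.574-up*.574,y,.1336-dep*.819+up*.819)  # grasp point
for b in(-25,-15,0,15,25):
  for k in (0,1):
    Rt=tool(ry,35,b)@rz_(np.pi*k)
    for up in (0,.1):
      o=[]
      for q0 in ([0,.5,2,0,.3,0],[0,.5,2,1.6,.3,-1.5],[0,.5,2,3,.3,0],[0,.5,2,4,.3,1],[0,.5,2,-1.2,.3,1.5]):
        q,e=ik(g(.025,.150,up)+Rt[:,2]*.011,Rt,q0)
        if e<.01: o.append(tuple(q.round(2)))
      print(b,k,up,set(o))
E
```

```text
fit [ 0.465 -0.129  0.699  0.505  0.487  0.209] 0.12441477139178031 [np.float64(0.0), np.float64(0.3), np.float64(0.3), np.float64(0.4)]
-25 0 0 {(np.float64(0.69), np.float64(0.71), np.float64(1.77), np.float64(-1.0), np.float64(0.92), np.float64(1.72))}
-25 0 0.1 {(np.float64(0.79), np.float64(0.56), np.float64(1.83), np.float64(-0.9), np.float64(1.03), np.float64(1.66))}
-25 1 0 {(np.float64(0.69), np.float64(0.71), np.float64(1.77), np.float64(-1.0), np.float64(0.92), np.float64(-1.42))}
-25 1 0.1 {(np.float64(0.79), np.float64(0.56), np.float64(1.83), np.float64(-0.9), np.float64(1.03), np.float64(-1.48))}
-15 0 0 {(np.float64(0.6), np.float64(0.64), np.float64(1.89), np.float64(-1.14), np.float64(0.67), np.float64(1.78))}
-15 0 0.1 {(np.float64(0.7), np.float64(0.47), np.float64(1.95), np.float64(-0.98), np.float64(0.78), np.float64(1.67))}
-15 1 0 {(np.float64(0.6), np.float64(0.64), np.float64(1.89), np.float64(-1.14), np.float64(0.67), np.float64(-1.37))}
-15 1 0.1 {(np.float64(0.7), np.float64(0.47), np.float64(1.95), np.float64(-0.98), np.float64(0.78), np.float64(-1.47))}
[... 729 characters left out ...]
t64(-0.05), np.float64(0.61), np.float64(2.08), np.float64(2.28), np.float64(0.28), np.float64(0.91))}
15 1 0.1 {(np.float64(-0.03), np.float64(0.4), np.float64(2.16), np.float64(1.82), np.float64(0.2), np.float64(1.4))}
25 0 0 {(np.float64(-0.3), np.float64(0.67), np.float64(2.05), np.float64(1.77), np.float64(0.54), np.float64(-1.96))}
25 0 0.1 {(np.float64(-0.34), np.float64(0.47), np.float64(2.14), np.float64(1.55), np.float64(0.54), np.float64(-1.73))}
25 1 0 {(np.float64(-0.3), np.float64(0.67), np.float64(2.05), np.float64(1.77), np.float64(0.54), np.float64(1.19))}
25 1 0.1 {(np.float64(-0.34), np.float64(0.47), np.float64(2.14), np.float64(1.55), np.float64(0.54), np.float64(1.41))}
```

```bash
sed -i "s/H,a0,L1,L2,L3,e=p; B=rz_(q\[0\]); x=B@np.array(\[a0,0,H\])/H,a0,L1,L2,L3,e,d=p; B=rz_(q[0]); x=B@np.array([a0,d,H])/; s/\[.35,0,.4,.4,.2,0\])/[.35,0,.4,.4,.2,0,.1])/; s/f=lambda p:np.ravel(\(.*\))$/f=lambda p:np.r_[np.ravel(\1),(p-[.3,0,.4,.4,.2,0,.1])*1e-3]/" kin.py
cat > t.py <<'E'
from kin import *
print('fit',P.round(3),np.abs(S.fun).max())
g=lambda dep,y,up:rack(.5502+dep*.574-up*.574,y,.1336-dep*.819+up*.819)  # grasp point
for b in(-30,-20,-10,0,10,20,30):
  for k in (0,):
    Rt=tool(ry,35,b)@rz_(np.pi*k)
    for up in (0,.1):
      o=[]
      for q0 in ([0,.5,2,0,.3,0],[0,.5,2,1.6,.3,-1.5],[0,.5,2,3,.3,0],[0,.5,2,4,.3,1],[0,.5,2,-1.2,.3,1.5]):
        q,e=ik(g(.025,.150,up)+Rt[:,2]*.011,Rt,q0)
        if e<.01: o.append(tuple(map(float,q.round(2))))
      print(b,k,up,set(o))
E
python3 t.py
```

```text
fit [0.273 0.004 0.586 0.388 0.309 0.112 0.111] 0.0017239001879030824
-30 0 0 {(0.26, 0.72, 1.87, -1.34, 0.74, 1.71)}
-30 0 0.1 {(0.31, 0.53, 1.94, -1.19, 0.8, 1.56)}
-20 0 0 set()
-20 0 0.1 {(0.22, 0.46, 2.02, -1.24, 0.57, 1.53)}
-10 0 0 {(0.08, 0.62, 2.03, 4.46, 0.31, 2.02)}
-10 0 0.1 {(0.11, 0.4, 2.09, -1.3, 0.33, 1.5)}
0 0 0 {(-0.04, 0.6, 2.08, 3.52, 0.16, 2.85)}
0 0 0.1 {(-0.03, 0.37, 2.15, -1.35, 0.07, 1.44)}
10 0 0 {(-0.17, 0.61, 2.12, 2.35, 0.27, -2.39)}
10 0 0.1 {(-0.18, 0.36, 2.19, 1.66, 0.2, -1.7)}
20 0 0 {(-0.3, 0.64, 2.13, 1.94, 0.47, -2.12)}
20 0 0.1 {(-0.33, 0.39, 2.21, 1.58, 0.45, -1.75)}
30 0 0 {(-0.41, 0.68, 2.11, 1.71, 0.67, -2.02)}
30 0 0.1 {(-0.45, 0.45, 2.21, 1.49, 0.68, -1.79)}
```

Emit:
play_rows(
  rows=[
    [[0,0,0],[0,0,-20],0.3],
    [[0,0,0],[0,0,-20],0.3],
    [[6,0,0],[0,0,-10],0.3],
    [[6,0,0],[0,0,0],0.3],
    [[6,0,0],[0,0,0],0.3],
    [[6,0,0],[0,0,0],0.3],
    [[0,5,0],[0,0,0],0.3],
    [[0,5,0],[0,0,0],0.3],
    [[0,5,0],[0,0,0],0.3],
    [[0,5,0],[0,0,0],0.3],
    [[0,0,0],[0,0,0],0.3],
    [[0,0,0],[0,0,0],0.3],
  ],
)

```text
t: 4.95
tcp_pos: [0.5238, 0.0518, 0.1997]
tool_rot: [0.736, 0.642, 0.182, 0.113]
force: [-0.7, 0.3, 1.3]
finger_gap: 0.702
gripper_force: 0.0
```

```bash
cat > d.py <<'E'
from kin import *
g=lambda dep,y,up:rack(.5502+dep*.574-up*.574,y,.1336-dep*.819+up*.819)
Rt=tool(ry,35,20)
def G(dep,y,up): return g(dep,y,up)+Rt[:,2]*.011
E
python3 - <<'E'
from d import *
delta(G(.025,.150,.12),Rt)
E
```

```text
t 4.95 tcp [0.5238 0.0518 0.1997] q [-0.2   0.31  2.03  0.37  0.43 -0.38] gap 0.702 gf 0.0 F [-0.7  0.3  1.3]
turn [-10.8  12.9  -3.8] shift_before [29.1 -8.1 -3.2] shift_after [29.7 -6.1  2.1]
```

Emit:
play_rows(
  rows=[
    [[0,4.4,-1.2],[10,-2,0],0.3],
    [[0,4.4,-1.2],[10,-2,0],0.3],
    [[0,4.2,-1.4],[10,-2,0],0.3],
    [[0,0,0],[0,0,0],0.3],
    [[-2,0,0],[0,0,0],0.3],
    [[-2,0,0],[0,0,0],0.3],
    [[-2,0,0],[0,0,0],0.3],
    [[-2,0,0],[0,0,0],0.3],
    [[-2,0,0],[0,0,0],0.3],
    [[0,0,0],[0,0,0],0.3],
  ],
)

```text
t: 5.78
tcp_pos: [0.5178, 0.0808, 0.2]
tool_rot: [0.687, 0.649, 0.307, 0.11]
force: [0.2, 0.6, -0.7]
finger_gap: 0.698
gripper_force: 0.0
```

Run:
```python
from d import *
delta(G(.025,.150,.12),Rt)
```

```text
t 5.78 tcp [0.5178 0.0808 0.2   ] q [-0.32  0.33  2.2   1.39  0.43 -1.51] gap 0.698 gf 0.0 F [ 0.2  0.6 -0.7]
turn [-1.2  1.1 -1.4] shift_before [ 1.5  1.9 -1.8] shift_after [ 1.5  2.  -1.8]
```

Emit:
play_rows(
  rows=[
    [[-1.2,1.1,-1.4],[1,2,-2],0.3],
    [[0,0,0],[-6.8,0,18.8],0.3],
    [[0,0,0],[-6.8,0,18.8],0.3],
    [[0,0,0],[-6.8,0,18.8],0.3],
    [[0,0,0],[-6.8,0,18.8],0.3],
    [[0,0,0],[0,0,0],0.3],
    [[0,0,0],[0,0,0],0.3],
  ],
)

```text
t: 6.37
tcp_pos: [0.5661, 0.0743, 0.1379]
tool_rot: [0.674, 0.656, 0.32, 0.115]
force: [-0.7, 0.8, 0.2]
finger_gap: 0.701
gripper_force: 0.0
```

Run:
```python
from d import *
delta(G(.025,.150,0),Rt)
s,_=snapshot('side'); t,_=snapshot('top')
c=np.hstack([cv2.resize(s[150:290,210:350],(400,400),interpolation=2),cv2.resize(t[120:240,220:340],(400,400),interpolation=2)]); cv2.imwrite('pics/pre2.png',c[...,::-1])
```

```text
t 6.37 tcp [0.5661 0.0743 0.1379] q [-0.31  0.54  2.15  1.78  0.46 -1.96] gap 0.701 gf 0.0 F [-0.7  0.8  0.2]
turn [ 0.1 -0.1  0.1] shift_before [-13.   -2.3  36.8] shift_after [-12.9  -2.3  36.8]
```

View pics/pre2.png

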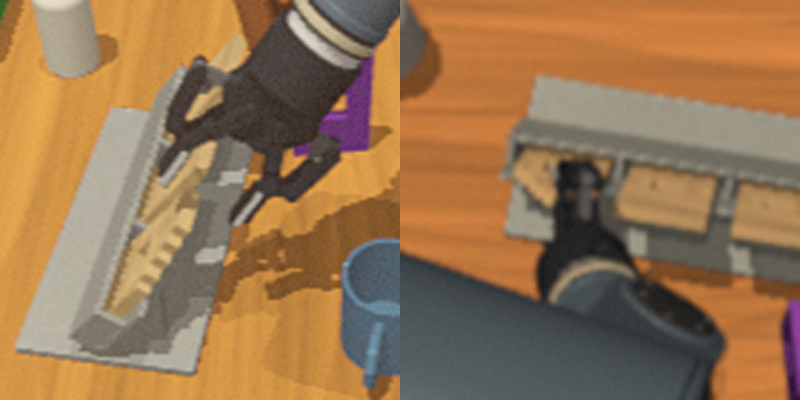

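The left half shows the fingers straddling the broken template at about (190,190), and the right half shows the finger at (578,185) on its −y part, clear of the next template. I'll go down and grip.

Emit:
play_rows(
  rows=[
    [[0,0,0],[-4.5,-1,12.5],0.3],
    [[0,0,0],[-4.5,-1,12.5],0.3],
    [[0,0,0],[-4,0,11.5],0.3],
    [[0,0,0],[0,0,0],0.3],
    [[0,0,0],[0,0,0],1],
    [[0,0,0],[0,0,0],1],
    [[0,0,0],[0,0,0],1],
    [[0,0,0],[0,0,0],1],
    [[0,0,0],[0,0,0],1],
    [[0,0,0],[0,0,0],1],
  ],
  grip_force=40,
)

```text
t: 7.3
tcp_pos: [0.586, 0.0712, 0.1064]
tool_rot: [0.674, 0.655, 0.321, 0.116]
force: [-4.6, -1.2, 7.1]
finger_gap: 0.13
gripper_force: 40.7
```

Run:
```python
from d import *
delta(G(.025,.150,.12),Rt)
```

```text
t 7.3 tcp [0.586  0.0712 0.1064] q [-0.3   0.63  2.12  1.91  0.47 -2.1 ] gap 0.13 gf 40.7 F [-4.6 -1.2  7.1]
turn [ 0.2 -0.1  0.1] shift_before [  41.3   -0.3 -110.9] shift_after [  41.2   -0.8 -111. ]
```

Emit:
play_rows(
  rows=[
    [[0,0,0],[2,1.5,-5],1],
    [[0,0,0],[5.1,1,-14.1],1],
    [[0,0,0],[5.1,0,-14.1],1],
    [[0,0,0],[5.1,0,-14.1],1],
    [[0,0,0],[5.1,0,-14.1],1],
    [[0,0,0],[6.8,0,-18.8],1],
    [[0,0,0],[6.8,0,-18.8],1],
    [[0,0,0],[6.8,0,-18.8],1],
    [[0,0,0],[0,0,0],1],
  ],
)

```text
t: 8.05
tcp_pos: [0.5153, 0.0815, 0.2117]
tool_rot: [0.673, 0.656, 0.321, 0.117]
force: [-0.1, -0.3, -1.1]
finger_gap: 0.134
gripper_force: 39.5
```

Run:
```python
from d import *
print(Rt.T@[0,0,1])
delta(G(.025,.150,.12),Rt)
# drop orientation: template vertical (tilt 0), beta 20, plate yaw ~ crate
for b in (20,10,0):
  for yw in (-8.1,0,20,35):
    Rd=tool([-np.sin(np.radians(yw)),np.cos(np.radians(yw))],0,b)
    q,e=ik(np.array([.497,.38,.145])+Rd[:,2]*.011,Rd,[.5,.5,1.8,1,.8,-1]); print(b,yw,q.round(2),round(e,3))
```

```text
[ 0.2801665   0.57357644 -0.76975113]
t 8.05 tcp [0.5153 0.0815 0.2117] q [-0.34  0.31  2.21  1.42  0.47 -1.58] gap 0.134 gf 39.5 F [-0.1 -0.3 -1.1]
turn [ 0.3 -0.1  0.2] shift_before [-2.6 -2.7  8.5] shift_after [-2.6 -2.6  8.5]
20 -8.1 [0.32 0.58 1.7  0.46 0.75 0.14] 0.0
20 0 [0.31 0.59 1.67 0.46 0.82 0.01] 0.0
20 20 [ 0.3   0.63  1.58  0.42  0.99 -0.29] 0.0
20 35 [ 0.31  0.66  1.51  0.37  1.11 -0.49] 0.0
10 -8.1 [0.4  0.6  1.61 0.2  0.86 0.42] 0.0
10 0 [0.4  0.6  1.59 0.21 0.89 0.27] 0.0
10 20 [ 0.39  0.62  1.55  0.21  0.97 -0.08] 0.0
10 35 [ 0.39  0.64  1.51  0.2   1.04 -0.32] 0.0
0 -8.1 [ 0.47  0.63  1.51 -0.    1.    0.62] 0.0
0 0 [ 0.47  0.63  1.51 -0.    1.    0.47] 0.0
0 20 [ 0.47  0.63  1.51 -0.    1.    0.12] 0.0
0 35 [ 0.47  0.63  1.51 -0.    1.   -0.14] 0.0
```

Emit:
play_rows(
  rows=[
    [[0,0,0],[9.3,19,-25.5],1],
    [[0,0,0],[9.3,19,-25.5],1],
    [[0,0,0],[9.3,19,-25.5],1],
    [[5,0,0],[0,0,0],1],
    [[5,0,0],[0,0,0],1],
    [[5,0,0],[0,0,0],1],
    [[5,0,0],[0,0,0],1],
    [[5,0,0],[0,0,0],1],
    [[5,0,0],[0,0,0],1],
    [[0,0,0],[0,0,0],1],
  ],
)

```text
t: 8.88
tcp_pos: [0.5217, 0.0815, 0.2918]
tool_rot: [0.679, 0.717, 0.144, -0.061]
force: [0.3, 0.1, -0.2]
finger_gap: 0.129
gripper_force: 39.7
```

Run:
```python
from d import *
Rd=tool(ry,0,20); delta(np.array([.497,.372,.27])+Rd[:,2]*.011,Rd)
```

```text
t 8.88 tcp [0.5217 0.0815 0.2918] q [-0.25  0.27  1.69  0.34  1.17 -0.43] gap 0.129 gf 39.7 F [ 0.3  0.1 -0.2]
turn [ 3.5  2.8 11.9] shift_before [274.  -17.3 113.1] shift_after [259.6 -65.4 128.6]
```

Emit:
play_rows(
  rows=[
    [[1.8,1.4,6],[0,0,0],1],
    [[1.7,1.4,5.9],[0,0,0],1],
    [[0,0,0],[32,-8,16],1],
    [[0,0,0],[32,-8,16],1],
    [[0,0,0],[32,-8,16],1],
    [[0,0,0],[32,-8,16],1],
    [[0,0,0],[32,-8,16],1],
    [[0,0,0],[32,-8,16],1],
    [[0,0,0],[32,-8,16],1],
    [[0,0,0],[32,-8,16],1],
    [[0,0,0],[0,0,0],1],
    [[0,0,0],[0,0,0],1],
  ],
)

```text
t: 9.88
tcp_pos: [0.4927, 0.3741, 0.2579]
tool_rot: [0.743, 0.646, 0.13, -0.116]
force: [-0.6, 0.4, -0.5]
finger_gap: 0.135
gripper_force: 39.6
```

Run:
```python
from d import *
Rd=tool(ry,0,20); delta(np.array([.497,.372,.138])+Rd[:,2]*.011,Rd)
s,_=snapshot('side'); t,_=snapshot('top')
c=np.hstack([cv2.resize(s[150:400,150:400],(400,400)),cv2.resize(t[100:300,90:290],(400,400))]); cv2.imwrite('pics/crate1.png',c[...,::-1])
```

```text
t 9.88 tcp [0.4927 0.3741 0.2579] q [0.31 0.4  1.6  0.37 1.02 0.27] gap 0.135 gf 39.6 F [-0.6  0.4 -0.5]
turn [-0.3 -0.   0.1] shift_before [-42.5   5.1 123.1] shift_after [-42.4   4.6 123.1]
```

View pics/crate1.png

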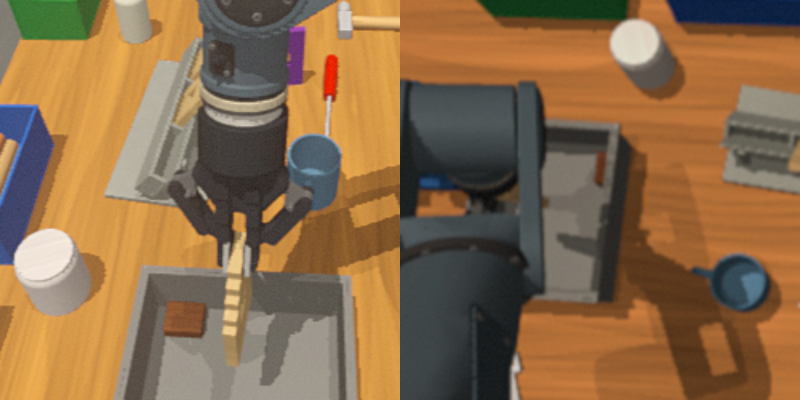

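The left half shows the broken template hanging vertically over the middle of the crate at (238,300), clear of the tin and the mug. I'll lower it, release and come back up.

Emit:
play_rows(
  rows=[
    [[0,0,0],[-7,1,20.5],1],
    [[0,0,0],[-7,1,20.5],1],
    [[0,0,0],[-7,1,20.5],1],
    [[0,0,0],[-7,1,20.5],1],
    [[0,0,0],[-7,1,20.5],1],
    [[0,0,0],[-7,0,20.5],1],
    [[0,0,0],[0,0,0],1],
    [[0,0,0],[0,0,0],0.4],
    [[0,0,0],[0,0,0],0.4],
    [[0,0,0],[0,0,0],0.4],
    [[0,0,0],[0,0,0],0.4],
    [[0,0,0],[0,0,0],0.4],
  ],
)

```text
t: 10.98
tcp_pos: [0.5008, 0.3748, 0.1308]
tool_rot: [0.744, 0.645, 0.132, -0.114]
force: [-1.0, 0.1, -0.6]
finger_gap: 0.602
gripper_force: 0.0
```

Emit:
play_rows(
  rows=[
    [[0,0,0],[7,0,-20],0.4],
    [[0,0,0],[7,0,-20],0.4],
    [[0,0,0],[10,0,-28],0.4],
    [[0,0,0],[10,0,-28],0.4],
    [[0,0,0],[10,0,-28],0.4],
    [[0,0,0],[10,0,-28],0.4],
    [[0,0,0],[-20,0,-8],0.4],
    [[0,0,0],[-38,0,-13],0.4],
    [[0,0,0],[-38,0,-13],0.4],
    [[0,0,0],[-38,0,-13],0.4],
    [[0,0,0],[-38,0,-13],0.4],
    [[0,0,0],[-38,0,-13],0.4],
  ],
)

```text
t: 11.98
tcp_pos: [0.4677, 0.1518, 0.288]
tool_rot: [0.744, 0.645, 0.131, -0.114]
force: [1.0, -0.6, -0.6]
finger_gap: 0.599
gripper_force: 0.0
```

Run:
```python
from d import *
a=np.radians(14.2); sy=[-np.sin(a),np.cos(a)]
Rs=tool(sy,0,20); p=np.array([.4965,-.345,.117])
for u in (0,.15):
    print(ik(p+[0,0,u]+Rs[:,2]*.011,Rs,[-.5,.5,1.8,1,.8,-1]))
delta(p+[0,0,.2]+Rs[:,2]*.011,Rs)
s,_=snapshot('side'); t,_=snapshot('top')
c=np.hstack([cv2.resize(s[150:400,150:400],(400,400)),cv2.resize(t[100:300,90:290],(400,400))]); cv2.imwrite('pics/crate2.png',c[...,::-1])
```

```text
(array([-0.86841396,  0.75826302,  1.37439421,  0.15531421,  1.3278199 ,
       -1.17795976]), np.float64(2.671709629492677e-10))
(array([-0.86841396,  0.5938984 ,  1.24757751,  0.15086949,  1.61564345,
       -1.13349123]), np.float64(4.3113552413028076e-09))
t 11.98 tcp [0.4677 0.1518 0.288 ] q [-0.14  0.23  1.77  0.38  1.17 -0.16] gap 0.599 gf 0.0 F [ 1.  -0.6 -0.6]
turn [  7.6  -0.  -21. ] shift_before [-448.6   97.3 -183.6] shift_after [-449.3  -94.  -183.4]
```

View pics/crate2.png

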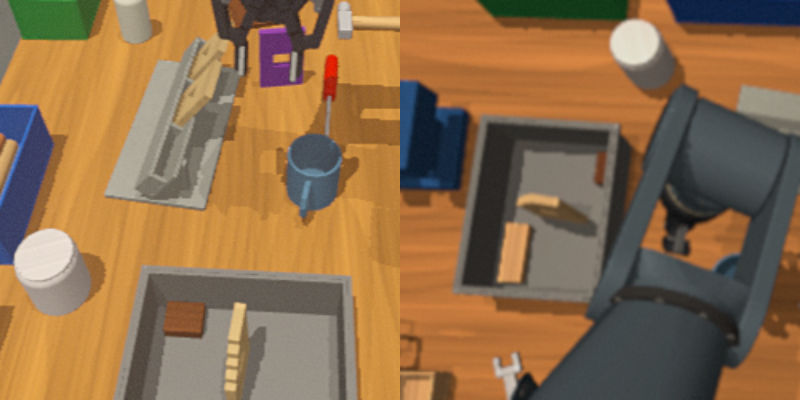

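The broken template stands in the crate at (238,350) in the left half, released and with its middle about 70 mm up, and slot 2 is empty. Next is the spare.

Emit:
play_rows(
  rows=[
    [[0,0,0],[-37,8,-15],0.4],
    [[0,0,0],[-37,8,-15],0.4],
    [[0,0,0],[-37,8,-15],0.4],
    [[0,0,0],[-37,8,-15],0.4],
    [[0,0,0],[-37,8,-15],0.4],
    [[0,0,0],[-37,8,-15],0.4],
    [[0,0,0],[-37,8,-15],0.4],
    [[0,0,0],[-37,8,-15],0.4],
    [[0,0,0],[-37,8,-15],0.4],
    [[0,0,0],[-37,8,-15],0.4],
    [[0,0,0],[-37,8,-15],0.4],
    [[0,0,0],[-37,8,-15],0.4],
  ],
)

```text
t: 13.08
tcp_pos: [0.4959, -0.3356, 0.3045]
tool_rot: [0.744, 0.645, 0.131, -0.114]
force: [0.6, 0.2, 0.8]
finger_gap: 0.603
gripper_force: 0.0
```

Emit:
play_rows(
  rows=[
    [[1.9,0,-5.2],[0,0,0],0.4],
    [[1.9,0,-5.2],[0,0,0],0.4],
    [[1.9,0,-5.2],[0,0,0],0.4],
    [[1.9,0,-5.2],[0,0,0],0.4],
    [[0,0,0],[0,0,0],0.4],
    [[0,0,0],[0,0,0],0.4],
  ],
)

```text
t: 13.58
tcp_pos: [0.4961, -0.3336, 0.304]
tool_rot: [0.607, 0.775, 0.107, -0.138]
force: [0.8, -0.4, 0.3]
finger_gap: 0.601
gripper_force: 0.0
```

Run:
```python
from d import *
a=np.radians(14.2); sy=[-np.sin(a),np.cos(a)]
Rs=tool(sy,0,20); p=np.array([.4965,-.345,.117])
delta(p+[0,0,.1]+Rs[:,2]*.011,Rs)
W=np.load('pics/top.npz')['W']; im,_,V=cloud('top')
z=V[...,2]; m=(z>.125)&(z<.16)&(V[...,0]>.44)&(V[...,0]<.56)&(V[...,1]<-.27)&(V[...,1]>-.42); T=V[m]
print(m.sum(), T.mean(0) if m.sum() else '')
```

```text
t 13.58 tcp [ 0.4961 -0.3336  0.304 ] q [-0.86  0.55  1.2   0.15  1.71 -1.11] gap 0.601 gf 0.0 F [ 0.8 -0.4  0.3]
turn [-0.  -0.1 -0.3] shift_before [-40.4  -2.2  88.9] shift_after [-40.2  -2.5  88.9]
115 [ 0.49253224 -0.34093449  0.1396798 ]
```

Emit:
play_rows(
  rows=[
    [[0,0,0],[-8,-0.5,20.3],0.4],
    [[0,0,0],[-8,-0.5,20.3],0.4],
    [[0,0,0],[-8,-0.5,20.3],0.4],
    [[0,0,0],[-8,-0.5,20.3],0.4],
    [[0,0,0],[-8,-0.5,20.3],0.4],
    [[0,0,0],[-8,0,20.3],0.4],
    [[0,0,0],[-8,0,20.3],0.4],
    [[0,0,0],[0,0,0],0.4],
    [[0,0,0],[0,0,0],0.4],
  ],
)

```text
t: 14.38
tcp_pos: [0.4928, -0.3381, 0.1507]
tool_rot: [0.607, 0.775, 0.107, -0.139]
force: [0.4, 1.1, -0.6]
finger_gap: 0.597
gripper_force: 0.0
```

Run:
```python
from d import *
a=np.radians(14.2); sy=[-np.sin(a),np.cos(a)]
Rs=tool(sy,0,20); p=np.array([.4965,-.345,.117])
delta(p+Rs[:,2]*.011,Rs)
s,_=snapshot('side'); t,_=snapshot('top')
c=np.hstack([cv2.resize(s[80:200,260:380],(400,400),interpolation=2),cv2.resize(t[150:270,350:470],(400,400),interpolation=2)]); cv2.imwrite('pics/sp1.png',c[...,::-1])
```

```text
t 14.38 tcp [ 0.4928 -0.3381  0.1507] q [-0.87  0.7   1.35  0.15  1.41 -1.16] gap 0.597 gf 0.0 F [ 0.4  1.1 -0.6]
turn [-0.1 -0.2 -0.4] shift_before [-18.8   2.1  40. ] shift_after [-18.7   1.9  40.1]
```

View pics/sp1.png

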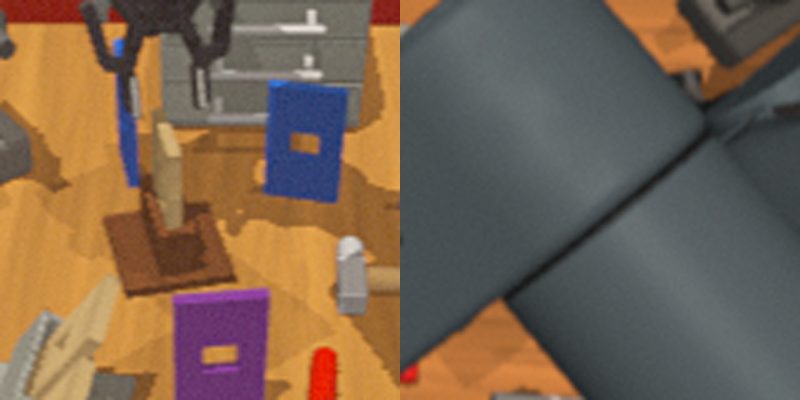

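The left half shows the fingertips at (135,105) and (202,95), centred on the plywood spare at (168,130) in the brown stand. The blue and purple look-alikes are clear. I'll go down and grip.

Emit:
play_rows(
  rows=[
    [[0,0,-0.3],[-4.7,1,10],0.4],
    [[0,0,0],[-4.7,1,10],0.4],
    [[0,0,0],[-4.7,0,10],0.4],
    [[0,0,0],[-4.6,0,10],0.4],
    [[0,0,0],[0,0,0],0.4],
    [[0,0,0],[0,0,0],1],
    [[0,0,0],[0,0,0],1],
    [[0,0,0],[0,0,0],1],
    [[0,0,0],[0,0,0],1],
    [[0,0,0],[0,0,0],1],
    [[0,0,0],[0,0,0],1],
  ],
  grip_force=40,
)

```text
t: 15.4
tcp_pos: [0.4965, -0.3423, 0.1077]
tool_rot: [0.605, 0.777, 0.107, -0.137]
force: [-0.9, 0.6, 1.5]
finger_gap: 0.133
gripper_force: 41.8
```

Run:
```python
from d import *
a=np.radians(14.2); sy=[-np.sin(a),np.cos(a)]
Rs=tool(sy,0,20); p=np.array([.4965,-.345,.117])
delta(p+Rs[:,2]*.011,Rs); print(Rs.T@sense()['force'],sense()['ft_torque'])
```

```text
t 15.4 tcp [ 0.4965 -0.3423  0.1077] q [-0.87  0.76  1.37  0.16  1.34 -1.18] gap 0.133 gf 41.8 F [-0.9  0.6  1.5]
turn [-0. -0.  0.] shift_before [ 0.7 -0.6  1.3] shift_after [ 0.7 -0.6  1.3]
[ 1.29797713 -0.67512053 -1.15648093] [-0.23144627 -0.04422265 -0.03797276]
```

Emit:
play_rows(
  rows=[
    [[0,0,0],[3.4,0,-9.4],1],
    [[0,0,0],[6.8,0,-18.8],1],
    [[0,0,0],[6.8,0,-18.8],1],
    [[0,0,0],[6.8,0,-18.8],1],
    [[0,0,0],[6.8,0,-18.8],1],
    [[0,0,0],[10,0,-28.2],1],
    [[0,0,0],[10,0,-28.2],1],
    [[0,0,0],[10,0,-28.2],1],
    [[0,0,0],[0,0,0],1],
  ],
)

```text
t: 16.15
tcp_pos: [0.4988, -0.3452, 0.2943]
tool_rot: [0.605, 0.778, 0.106, -0.132]
force: [1.3, -1.1, -0.1]
finger_gap: 0.129
gripper_force: 41.7
```

Run:
```python
from d import *
Rv=tool(ry,0,20)
delta(rack(.45,.155,.30),Rv)
delta(rack(.45,.155,.30),Rt)
Y=.163
for tl in (0,15,25,35):
    Rq=tool(ry,tl,20); up=.14
    q,e=ik(g(.025,Y,up)+Rq[:,2]*.011,Rq,[-.3,.4,2,1,.6,-1]); print(tl,q.round(2),round(e,3))
```

```text
t 16.15 tcp [ 0.4988 -0.3452  0.2943] q [-0.87  0.56  1.19  0.15  1.69 -1.12] gap 0.129 gf 41.7 F [ 1.3 -1.1 -0.1]
turn [-7.2  0.5 21.2] shift_before [406.8  76.7 138.1] shift_after [402.7 -92.5 140.5]
t 16.15 tcp [ 0.4988 -0.3452  0.2943] q [-0.87  0.56  1.19  0.15  1.69 -1.12] gap 0.129 gf 41.7 F [ 1.3 -1.1 -0.1]
turn [-39.5  -6.4   8.8] shift_before [406.8  76.7 138.1] shift_after [420.5 -72.5  91.7]
0 [-0.25  0.37  1.8   0.4   1.05 -0.32] 0.0
15 [-0.27  0.3   1.97  0.58  0.74 -0.58] 0.0
25 [-0.28  0.27  2.09  0.85  0.55 -0.9 ] 0.0
35 [-0.3   0.28  2.22  1.4   0.44 -1.52] 0.0
```

Emit:
play_rows(
  rows=[
    [[-1.8,0.1,5.3],[0,0,0],1],
    [[-1.8,0.1,5.3],[0,0,0],1],
    [[-1.8,0.1,5.3],[0,0,0],1],
    [[-1.8,0.2,5.3],[0,0,0],1],
    [[0,0,0],[36,-8,12.5],1],
    [[0,0,0],[36,-8,12.5],1],
    [[0,0,0],[36,-8,12.5],1],
    [[0,0,0],[36,-8,12.5],1],
    [[0,0,0],[36,-8,12.5],1],
    [[0,0,0],[36,-8,12.5],1],
    [[0,0,0],[36,-8,12.5],1],
    [[0,0,0],[36,-8,12.5],1],
  ],
)

```text
t: 17.15
tcp_pos: [0.4756, -0.0304, 0.2949]
tool_rot: [0.744, 0.644, 0.131, -0.12]
force: [0.5, 0.7, -0.8]
finger_gap: 0.134
gripper_force: 41.6
```

Emit:
play_rows(
  rows=[
    [[0,0,0],[36,-8,12.5],1],
    [[0,0,0],[36,-8,12.5],1],
    [[0,0,0],[36,-8,12.5],1],
    [[-5,-1.5,-1.5],[0,0,0],1],
    [[-5,-1.5,-1.5],[0,0,0],1],
    [[-5,-1.5,-1.5],[0,0,0],1],
    [[0,0,0],[0,0,0],1],
  ],
)

```text
t: 17.73
tcp_pos: [0.4638, 0.0868, 0.2966]
tool_rot: [0.732, 0.655, 0.188, 0.006]
force: [-2.0, 0.1, -0.9]
finger_gap: 0.132
gripper_force: 41.6
```

Run:
```python
from d import *
delta(G(.025,.163,.15),Rt)
```

```text
t 17.73 tcp [0.4638 0.0868 0.2966] q [-0.26  0.1   1.93  0.39  0.93 -0.36] gap 0.132 gf 41.6 F [-2.   0.1 -0.9]
turn [-19.1   4.1  -6.5] shift_before [-6.  18.4 77.7] shift_after [-12.1  -9.   78.7]
```

Emit:
play_rows(
  rows=[
    [[-4.8,1,-1.6],[0,0,0],1],
    [[-4.8,1,-1.6],[0,0,0],1],
    [[-4.8,1,-1.6],[0,0,0],1],
    [[-4.7,1.1,-1.7],[0,0,0],1],
    [[0,0,0],[-3,-1,10],1],
    [[0,0,0],[-3,-1,20],1],
    [[0,0,0],[-3,-1,20],1],
    [[0,0,0],[-3,-1,20],1],
    [[0,0,0],[0,0,8],1],
    [[0,0,0],[0,0,0],1],
    [[0,0,0],[0,0,0],1],
  ],
)

```text
t: 18.65
tcp_pos: [0.5116, 0.0944, 0.2309]
tool_rot: [0.679, 0.655, 0.313, 0.108]
force: [-0.2, -0.1, -0.9]
finger_gap: 0.133
gripper_force: 41.6
```

```bash
cat > m.py <<'E'
from d import *
import sys
# where is the held plate? wood points near the gripper in each view, expressed in rack axes (x',y',z) and slot coords (n,y',u)
def held():
    p=sense()['tcp_pos']
    for n in('side','top'):
        im,d,W=cloud(n); hsv=cv2.cvtColor(im,cv2.COLOR_RGB2HSV)
        X=W[...,0]*rx[0]+W[...,1]*rx[1]; Y=W[...,0]*ry[0]+W[...,1]*ry[1]; Z=W[...,2]
        N=.819*X+.574*Z; U=-.574*X+.819*Z
        m=(hsv[...,0]<25)&(hsv[...,1]>70)&(hsv[...,2]>90)&(Z>.06)&(X>.4)&(X<.72)
        for lab,a,b in(('slot2',.11,.22),('slot1',.02,.11),('slot0',-.09,.01)):
            k=m&(Y>a)&(Y<b)
            if k.sum()>20: print(n,lab,k.sum(),'n',np.percentile(N[k],[50,90]).round(4),'y',np.percentile(Y[k],[.5,2,50,98,99.5]).round(4),'u',np.percentile(U[k],[1,50,99]).round(4))
E
python3 - <<'E'
from m import *
delta(G(.025,.163,.15),Rt)
held()
E
```

```text
t 18.65 tcp [0.5116 0.0944 0.2309] q [-0.3   0.25  2.18  1.21  0.46 -1.31] gap 0.133 gf 41.6 F [-0.2 -0.1 -0.9]
turn [-1.   0.1 -0.5] shift_before [ 1.8 -9.2 -1.6] shift_after [ 1.9 -9.1 -1.8]
side slot2 909 n [0.5413 0.557 ] y [0.112  0.1185 0.1746 0.1991 0.1994] u [-0.1899 -0.1112  0.0464]
side slot1 467 n [0.5348 0.5357] y [0.0267 0.0287 0.0757 0.1062 0.1079] u [-0.3001 -0.2418  0.0759]
side slot0 388 n [0.5347 0.5357] y [-0.0807 -0.0721 -0.0249  0.0058  0.007 ] u [-0.3009 -0.2356 -0.203 ]
top slot2 500 n [0.5396 0.5419] y [0.1119 0.1168 0.1658 0.1951 0.2142] u [-0.276  -0.1139  0.1058]
top slot1 479 n [0.5321 0.5432] y [0.0237 0.0244 0.0671 0.1055 0.108 ] u [-0.2982 -0.2261  0.1051]
top slot0 434 n [0.5319 0.533 ] y [-0.0895 -0.0761 -0.0379  0.0006  0.003 ] u [-0.2962 -0.2344 -0.1994]
```

Emit:
play_rows(
  rows=[
    [[-1,0.1,-0.5],[6.6,-2,2.4],1],
    [[0,0,0],[0,0,0],1],
    [[0,0,0],[-5.1,0,14.1],1],
    [[0,0,0],[-5.1,0,14.1],1],
    [[0,0,0],[-5.1,0,14.1],1],
    [[0,0,0],[-5.1,0,14.1],1],
    [[0,0,0],[0,0,0],1],
    [[0,0,0],[0,0,0],1],
  ],
)

```text
t: 19.42
tcp_pos: [0.5444, 0.0967, 0.1811]
tool_rot: [0.675, 0.655, 0.319, 0.116]
force: [0.5, 0.5, -0.8]
finger_gap: 0.127
gripper_force: 41.6
```

Run:
```python
from m import *
delta(G(.025,.163,0),Rt)
held()
```

```text
t 19.42 tcp [0.5444 0.0967 0.1811] q [-0.27  0.41  2.17  1.6   0.42 -1.71] gap 0.127 gf 41.6 F [ 0.5  0.5 -0.8]
turn [0. 0. 0.] shift_before [-35.5  -6.9  81.2] shift_after [-35.6  -6.9  81.2]
side slot2 885 n [0.5403 0.5544] y [0.1186 0.1277 0.1771 0.206  0.2064] u [-0.249  -0.1655  0.0483]
side slot1 399 n [0.535  0.5416] y [0.0274 0.029  0.0756 0.1056 0.1067] u [-0.2996 -0.2381  0.0628]
side slot0 239 n [0.535  0.5358] y [-0.0818 -0.0743 -0.0281  0.0053  0.0063] u [-0.3013 -0.2591 -0.2029]
top slot2 463 n [0.5382 0.5397] y [0.1126 0.1188 0.1712 0.2021 0.2143] u [-0.2858 -0.1711  0.0529]
top slot1 467 n [0.532  0.5338] y [0.0235 0.0243 0.0647 0.1042 0.1079] u [-0.2973 -0.227   0.1101]
top slot0 437 n [0.532  0.5333] y [-0.0896 -0.0761 -0.0385  0.0004  0.0025] u [-0.2974 -0.2335 -0.1999]
```

Emit:
play_rows(
  rows=[
    [[0,0,0],[-3.4,-0.7,9.4],1],
    [[0,0,0],[-3.4,0,9.4],1],
    [[0,0,0],[-3.4,0,9.4],1],
    [[0,0,0],[-3.4,0,9.4],1],
    [[0,0,0],[-3.4,0,9.4],1],
    [[0,0,0],[-3.4,0,9.4],1],
    [[0,0,0],[-3.4,0,9.4],1],
    [[0,0,0],[0,0,0],1],
    [[0,0,0],[0,0,0],1],
  ],
)

```text
t: 20.27
tcp_pos: [0.5834, 0.0914, 0.1238]
tool_rot: [0.675, 0.655, 0.319, 0.116]
force: [0.3, 0.0, -0.6]
finger_gap: 0.132
gripper_force: 41.6
```

Run:
```python
from m import *
delta(G(.025,.163,0),Rt)
print(Rt.T@sense()['force'])
held()
```

```text
t 20.27 tcp [0.5834 0.0914 0.1238] q [-0.25  0.58  2.12  1.87  0.43 -2.  ] gap 0.132 gf 41.6 F [ 0.3  0.  -0.6]
turn [0.  0.1 0.1] shift_before [-12.1  -6.3  15.9] shift_after [-12.1  -6.2  15.9]
[-0.15499129 -0.13939004  0.68104403]
side slot2 737 n [0.5396 0.5596] y [0.113  0.1188 0.1731 0.2062 0.2066] u [-0.3007 -0.2165 -0.0184]
side slot1 213 n [0.5352 0.5708] y [0.0276 0.0322 0.0804 0.1067 0.108 ] u [-0.3002 -0.242   0.0485]
side slot0 239 n [0.5351 0.5358] y [-0.0837 -0.0729 -0.0464  0.0017  0.0041] u [-0.3014 -0.2259 -0.2028]
top slot2 325 n [0.5374 0.5393] y [0.1111 0.117  0.1784 0.2121 0.2141] u [-0.3009 -0.2314 -0.0191]
top slot1 451 n [0.5319 0.5336] y [0.0237 0.0243 0.064  0.1045 0.1078] u [-0.2944 -0.2301 -0.0249]
top slot0 440 n [0.5319 0.5333] y [-0.0895 -0.076  -0.0376  0.0023  0.0094] u [-0.2981 -0.2335 -0.0346]
```

Emit:
play_rows(
  rows=[
    [[0,0,0],[-1.7,-1,4.7],1],
    [[0,0,0],[-1.7,-1,4.7],1],
    [[0,0,0],[-1.7,-1,4.7],1],
    [[0,0,0],[0,-1,0],1],
    [[0,0,0],[0,0,0],1],
    [[0,0,0],[0,0,0],1],
  ],
)

```text
t: 20.87
tcp_pos: [0.5884, 0.0908, 0.1086]
tool_rot: [0.675, 0.655, 0.319, 0.116]
force: [-3.4, -1.0, 5.0]
finger_gap: 0.129
gripper_force: 43.0
```

Emit:
play_rows(
  rows=[
    [[0,0,0],[-0.5,0,1.4],1],
    [[0,0,0],[-0.5,0,1.4],1],
    [[0,0,0],[0,0,0],1],
  ],
)

```text
t: 21.12
tcp_pos: [0.5881, 0.0911, 0.1083]
tool_rot: [0.675, 0.655, 0.32, 0.116]
force: [-17.7, -5.6, 26.7]
finger_gap: 0.135
gripper_force: 47.0
```

Run:
```python
from m import *
delta(G(.025,.163,0),Rt)
print(Rt.T@sense()['force'])
held()
```

```text
t 21.12 tcp [0.5881 0.0911 0.1083] q [-0.25  0.62  2.11  1.94  0.44 -2.08] gap 0.135 gf 47.0 F [-17.7  -5.6  26.7]
turn [ 0.1 -0.   0. ] shift_before [-7.1 -1.2  1.2] shift_after [-7.1 -1.2  1.2]
[  3.19009872   1.64457607 -32.33474853]
side slot2 657 n [0.5348 0.5544] y [0.1137 0.12   0.1737 0.2064 0.207 ] u [-0.3005 -0.2218 -0.0316]
side slot1 201 n [0.5352 0.5715] y [0.0448 0.0484 0.0826 0.1078 0.1094] u [-0.3006 -0.2388  0.0439]
side slot0 322 n [0.535  0.5357] y [-0.0803 -0.0736 -0.0351  0.0053  0.0064] u [-0.3007 -0.23   -0.2024]
top slot2 351 n [0.5335 0.7797] y [0.1127 0.1177 0.1795 0.2142 0.2152] u [-0.2981 -0.2158  0.4103]
top slot1 450 n [0.532  0.5332] y [0.0237 0.0243 0.0632 0.1056 0.1082] u [-0.2987 -0.2322  0.3962]
top slot0 453 n [0.532  0.5333] y [-0.0892 -0.0761 -0.0374  0.005   0.0087] u [-0.2986 -0.2335  0.0744]
```

The spare is on the slot floor, shown by 32 N up the slot, and its face is level with its neighbours' within about 1 mm. I'll relieve the push, release and back out.

Emit:
play_rows(
  rows=[
    [[0,0,0],[0.7,0,-2],1],
    [[0,0,0],[0,0,0],1],
    [[0,0,0],[0,0,0],0.5],
    [[0,0,0],[0,0,0],0.5],
    [[0,0,0],[0,0,0],0.5],
    [[0,0,0],[0,0,0],0.5],
    [[0,0,0],[0,0,0],0.5],
  ],
)

```text
t: 21.8
tcp_pos: [0.5895, 0.0905, 0.1076]
tool_rot: [0.675, 0.655, 0.319, 0.116]
force: [-0.1, -0.4, -0.6]
finger_gap: 0.497
gripper_force: 0.0
```

Emit:
play_rows(
  rows=[
    [[0,0,0],[3.4,0,-9.4],0.5],
    [[0,0,0],[5.1,0,-14.1],0.5],
    [[0,0,0],[6.8,0,-18.8],0.5],
    [[0,0,0],[6.8,0,-18.8],0.5],
    [[0,0,0],[6.8,0,-18.8],0.5],
    [[0,0,0],[6.8,0,-18.8],0.5],
    [[0,0,0],[9,18,-25],0.5],
    [[0,0,0],[9,18,-25],0.5],
    [[0,0,0],[9,18,-25],0.5],
    [[0,0,0],[0,0,0],0.5],
    [[0,0,0],[0,0,0],0.5],
  ],
)

```text
t: 22.72
tcp_pos: [0.5304, 0.1008, 0.2676]
tool_rot: [0.672, 0.656, 0.323, 0.116]
force: [-0.6, 0.6, 0.1]
finger_gap: 0.5
gripper_force: 0.0
```

Run:
```python
from m import *
delta(G(.025,.163,0),Rt)
held()
s,_=snapshot('side'); t,_=snapshot('top')
c=np.hstack([cv2.resize(s[140:400,150:410],(400,400)),cv2.resize(t[100:300,150:350],(400,400))]); cv2.imwrite('pics/end.png',c[...,::-1])
```

```text
t 22.72 tcp [0.5304 0.1008 0.2676] q [-0.27  0.2   2.1   1.05  0.5  -1.11] gap 0.5 gf 0.0 F [-0.6  0.6  0.1]
turn [ 0.4 -0.4  0.3] shift_before [-65.4 -45.9 154.2] shift_after [-64.6 -44.6 154.9]
side slot2 819 n [0.5345 0.6093] y [0.117  0.1245 0.1645 0.2057 0.2061] u [-0.2993 -0.2189  0.0757]
side slot1 480 n [0.5347 0.5356] y [0.027  0.0286 0.0768 0.1063 0.1069] u [-0.2989 -0.2346 -0.2021]
side slot0 246 n [0.5331 0.5357] y [-0.0816 -0.0704 -0.0078  0.0061  0.0069] u [-0.302  -0.2491 -0.1862]
top slot2 387 n [0.5322 0.5919] y [0.1115 0.1163 0.1482 0.201  0.2141] u [-0.2987 -0.2353  0.1306]
top slot1 478 n [0.5321 0.5341] y [0.0237 0.0245 0.0658 0.1064 0.1083] u [-0.2978 -0.2271  0.1237]
top slot0 443 n [0.5319 0.5333] y [-0.0898 -0.0762 -0.0388  0.0004  0.0025] u [-0.2996 -0.2343 -0.1999]
```

View pics/end.png

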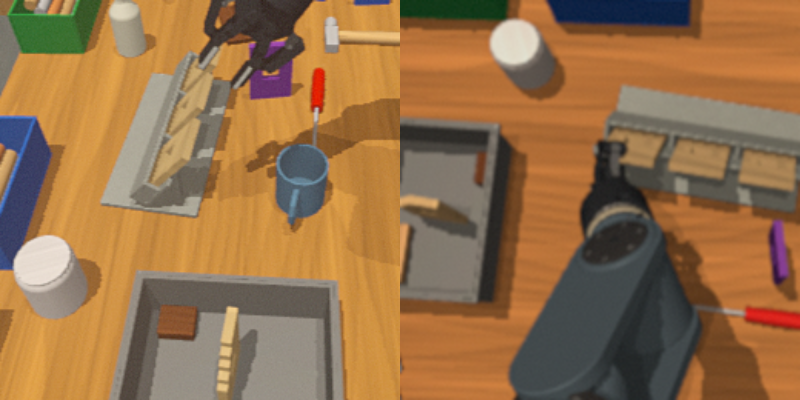

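The picture shows all three rack templates seated and leaning alike. The spare is at (175,160) in the left half, and its face matches its neighbours' within 1 mm. The broken template is in the crate at (230,350), and the mug and tin have not moved. I'll hand the job in.

```bash
python3 -c "
from station import *
print(sign_off())"
```

```text
the job is handed in; nothing more can be done
None
```

I handed the job in at about 23 s: the broken template is standing in the scrap crate, and the spare is seated in rack slot 2, leaning like its neighbours. The two whole templates are still in place and nothing was knocked; no verdict came back.

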